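# Find the cash box's hidden catch by feel

### The job

Open the cash box by its concealed catch: five identical shallow coin dishes are sunk in its flat top, and the floor of one of them is really a push button. Feel across the dishes with a fingertip, pressing on their floors until you find the one that gives, and press it fully home so that the drawer pops out; then take the hand away. Keep your fingers off the drawer itself, do not pick anything up, and leave the sprinkle jar, the price stamp and the counter bell where they stand.

Things in the scene. Friction and masses are not known exactly. Their poses are not given: they have to be found in the camera images.
- cash_box: Grey cash box fixed to the table, 126 (x) x 302 (y) x 70 mm (z); origin at the centre of its underside, on the table; x points to its back, y along its length, z up; its blue drawer front faces -x. Five round dishes with bare metal floors are sunk in its flat top, in a row along y.
- dish_row (a point): Centre of the middle dish's floor; axes as the box. Dish centres at y = -116, -58, 0, 58, 116 mm, x = 0. Each is 50 mm across with upright sides; floor flat, 4 mm below the box's top, 66 mm above the table. All look alike: four floors are rigid, one (any of the five) is the catch. Shut fingers or one fingertip fit into a dish.
- catch (a joint): How far the floor of the catch dish is pressed straight down, in m: 0 at rest, 0.007 fully home (then 11 mm below the top). It yields to about 3 N, anywhere on its floor; there is no spring: it stays where it is pushed, and the drawer, geared to it, comes out in proportion.
- cash_drawer: The cash box's blue-fronted drawer, 291 mm wide, 46 mm high, no handle, a small round lock in its front; origin coincides with the cash box's origin while shut, and moves along the box's -x as it pops out, by 25 mm when the catch is fully home. To be left untouched.
- sprinkle_jar: Bystander: sprinkle jar with a red cap, 46 mm across, 96 mm tall, loose, off the left (+y) end of the box; origin at the centre of its underside.
- price_stamp: Bystander: small wooden stamp with a turned knob, 33 x 58 x 76 mm tall, loose, off the left (+y) end of the box; origin at the centre of its underside.
- call_bell: Bystander: white domed counter bell on a black base, 76 mm across, 53 mm tall, loose, off the right (-y) end of the box; origin at the centre of its underside.

How it is judged:
By the outcome, as a careful person would: the job done as asked, in the order asked, and still so for the second after the job is handed in, with the robot touching nothing.
It also fails if it takes over 64 s, if anything falls off the work surface, if the arm or the gripper's body presses on something with over 40 N, if the wrist force passes 120 N, or if a joint passes its speed limit or range.

### The arm

A 6-joint arm with a two-finger parallel gripper is mounted at the origin on a cart in front of the work surface, level with it; the furniture and walls round the work are solid. World frame = base frame: x ahead of the robot, y to its left, z up, the work surface at z = 0. Lengths are in m, angles in rad, forces in N, time in s.
With the tool pointing down it reaches from about 0.425 to 0.95 m from the base axis. Payload 3.5 kg.
Tool frame: the origin (TCP) lies between the finger pads; the fingertips stand 22 mm ahead of it and the grasp point (between the pads) lies 3 mm ahead of it (ctrl.nose_length is the z of the fingertips in the tool frame, in m); z points along the fingers, y is the line along which they close (so a half turn about z gives the same grasp; the last joint's range is limited). The gripper opens to 85 mm and grips with 20 to 120 N. Pads are 22 mm wide; open, the fingers measure 114 mm over their backs; the gripper's body (76 mm by 85 mm) begins 54 mm behind the grasp point. The pads swing forward as they close: fully open they stand 13 mm farther back than shut.
Start: joints at [-1.475, 0.286, 1.577, -0, 1.279, -0.15], TCP at [0.164, -0.655, 0.253] pointing down, gripper open.
Joint ranges: [-2.77, 2.77], [-0.9, 2.22], [0.21, 2.48], [-1.53, 4.67], [0.24, 2.81], [-2.84, 2.84]. Speed limits (rad/s): [2.79, 2.79, 3.14, 3.14, 3.14, 3.14].

### API

Orientations are given as a unit quaternion [x, y, z, w].
In Python, from plant import ctrl gives the robot as it stands. The module is installed in compiled form; this text tells all that it offers.
- The arm moves only by the tool send_rows, never from a script. Its argument "rows" is text: rows parted by semicolons, each of 7 numbers parted by spaces: the turn, a rotation vector about the tool's x, y, z in degrees, then the shift along the tool's x, y, z in mm, then the opening, from -1 (shut) to 1 (fully open). A call has 1 to 8 rows; each row is the pose to reach, as a shift and turn from the pose commanded when the call began, along the tool's axes at that moment; what a row does not reach only later rows make up. A row lasts 1/8 s, in which the tool goes at most 62.5 mm and 10.7 degrees, less where a joint would pass 70% of its speed; a pose out of reach is approached as far as the arm can. A call with a gripper value outside its range is refused whole. The fingers move at their own pace and stop on an object; "grip_force" is the grip in N (left out, the last holds). Time passes only in rows, so rows that repeat a pose let the fingers close. It gives the time, the measured TCP pose, the force, the opening and the grip force at its end, in the units of the state.
- ctrl.get_state(): the state, without advancing time (a new reading comes with each control period).
- ctrl.read_camera(name): name is "scene" or "top" or "wrist"; returns a dict with "color" (400x640x3 uint8, red, green, blue), "fx", "fy", "cx", "cy" (pixels), "extrinsics" (4x4, takes a point from world to camera coordinates). Camera axes: x right, y down, z forward; pixel columns grow to the right and rows downward; lengths in m; the calibration is good to about 2 mm. A picture is of the moment at which its call begins. There is no depth.
- ctrl.sign_off(): hands the job in; it is judged then, once.
Trained networks look in a picture, given as the dict that the camera call returned (one of the last four; its "shot" number tells which), for a name from the list of things; names that differ only in an ending like _2 or _b are one class to them, and where a whole thing is asked for, a point or a joint stands for the part that bears it (a point fixed in the world has none). Each returns a list of dicts, best first, with "p" (0 to 1); they miss things now and then, are a little off and sometimes report something else, mostly with a low value. They report only what shows in the picture. A call takes as long as a camera call.
- ctrl.look_for(picture, target): "position" ([x, y, z] in m, in the coordinates of the camera as it stood for that picture, good to about 4 mm: the middle of the surface that is visible of it).
The state is a dict: "time": time; "qpos": joint angles; "dq": joint speeds; "joint_efforts": joint torques, N m; "eef_pos": TCP position; "tcp_rot": TCP orientation; "contact_force": force on the tool from outside, world axes, zero at the start; "wrist_torque": the same for the moment, N m; "opening": opening from 0.0 (shut) to 1.0 (fully open); "finger_force": force on a finger pad.
Only numpy, scipy, OpenCV 4.12 (cv2) and the standard library are available. Lean on these libraries where they do the work, as an engineer would, in place of code of your own. Each camera call takes 0.05 s, during which the arm holds its last target. There are 200 camera calls.

## Working session

There is one attempt and no reset: what is moved stays moved. The work goes in short steps, Python scripts to look and compute and a tool call to move; the robot and the scene stay as the last step left them, time stands still between calls to the robot, and variables do not carry over. Pictures are saved under pics/ and viewed, at most 10 in all, crops included, and the job is handed in when it is done.

Besides the shell and the picture viewer there is one more tool, called after "Request:" as name(argument=value, ...) on one line, values as JSON. send_rows: Moves the arm, as the interface text tells. Its arguments: {"type":"object","properties":{"rows":{"type":"string"},"grip_force":{"type":"number"}},"required":["rows"]}

```bash
mkdir -p pics; cat > h.py <<'E'
import numpy as np, cv2
from plant import ctrl
def snap(cam,name=None):
    p=ctrl.read_camera(cam)
    if name: cv2.imwrite('pics/'+name,cv2.cvtColor(p['color'],cv2.COLOR_RGB2BGR))
    return p
def towo(p,v):
    E=np.array(p['extrinsics']); return E[:3,:3].T@(np.array(v)-E[:3,3])
def ray(p,uv,z):
    E=np.array(p['extrinsics']); R=E[:3,:3]; c=-R.T@E[:3,3]
    d=R.T@np.array([(uv[0]-p['cx'])/p['fx'],(uv[1]-p['cy'])/p['fy'],1]); return c+d*(z-c[2])/d[2]
E
python3 - <<'E'
from h import *
s=ctrl.get_state();print(s['eef_pos'],s['tcp_rot'],s['contact_force'],ctrl.nose_length)
for c in ('top','scene'):
    p=snap(c,c+'0.png')
    for t in ('cash_box','dish_row','cash_drawer','sprinkle_jar','price_stamp','call_bell'):
        print(c,t,[(np.round(towo(p,r['position']),3),round(r['p'],2)) for r in ctrl.look_for(p,t)[:2]])
E
```

```text
[ 0.16424603 -0.65409907  0.25194319] [ 9.92456462e-01  1.22591901e-01  6.46675617e-05 -1.18041421e-03] [-0.02898319 -0.08194879  0.1162793 ] 0.022
top cash_box [(array([0.486, 0.117, 0.068]), 0.82)]
top dish_row []
top cash_drawer [(array([0.426, 0.304, 0.027]), 0.33)]
top sprinkle_jar [(array([0.492, 0.321, 0.096]), 0.93)]
top price_stamp [(array([0.428, 0.303, 0.026]), 0.58)]
top call_bell [(array([ 0.504, -0.086,  0.033]), 0.92)]
scene cash_box [(array([0.459, 0.149, 0.073]), 0.77)]
scene dish_row [(array([0.456, 0.149, 0.069]), 0.95)]
scene cash_drawer [(array([0.419, 0.132, 0.039]), 0.93)]
scene sprinkle_jar [(array([0.48 , 0.335, 0.076]), 0.6)]
scene price_stamp [(array([0.413, 0.317, 0.027]), 0.94)]
scene call_bell [(array([ 0.495, -0.085,  0.036]), 0.55)]
```

View pics/top0.png

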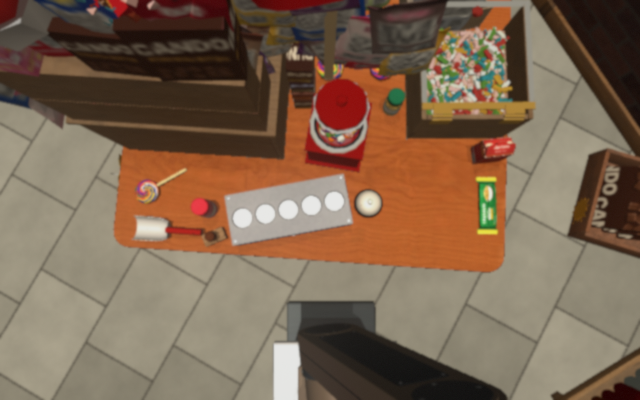

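View pics/scene0.png

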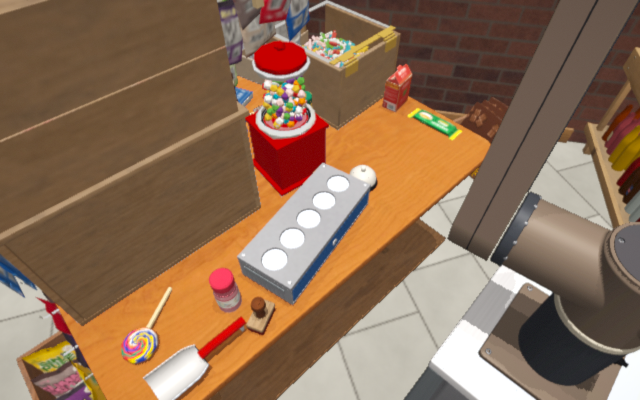

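The top view shows the box with its five white dishes, from (242,218) to (334,201). The jar is at (203,207), the stamp at (213,236) and the bell at (368,203). The red gumball machine stands behind the box. In the scene view the dishes run from (274,260) to (339,184). Next I'll segment the dishes and triangulate them.

```bash
cat > m.py <<'E'
from h import *
seeds={'top':[(242,218),(265,213),(289,209),(311,205),(334,201)],'scene':[(274,260),(292,238),(309,219),(324,201),(339,184)]}
P={};C={}
for c in seeds:
    p=P[c]=snap(c); m=(p['color'].min(2)>215).astype(np.uint8)
    n,l,st,ce=cv2.connectedComponentsWithStats(m)
    C[c]=[]
    for u,v in seeds[c]:
        k=l[v,u]; C[c].append(ce[k]); print(c,k,st[k],ce[k])
pm=[np.array([[p['fx'],0,p['cx']],[0,p['fy'],p['cy']],[0,0,1]])@np.array(p['extrinsics'])[:3] for p in P.values()]
X=cv2.triangulatePoints(pm[0],pm[1],np.array(C['top']).T.astype(float),np.array(C['scene']).T.astype(float)); X=(X[:3]/X[3]).T
print(X.round(4)); 
for c in seeds: print(c,np.array([ray(P[c],q,.066) for q in C[c]]).round(4))
d=X[0]-X[4]; print(np.degrees(np.arctan2(-d[0],d[1])),np.linalg.norm(d)/4)
E
python3 m.py
```

```text
top 7 [234 209  17  18 239] [242.13807531 217.65271967]
top 6 [257 205  17  18 238] [265.06722689 213.42857143]
top 4 [280 201  17  17 236] [287.97033898 209.19491525]
top 3 [303 197  17  17 239] [310.93723849 205.0334728 ]
top 2 [326 192  17  18 239] [333.88702929 200.83263598]
scene 40 [262 249  26  22 443] [274.1986456  259.68623025]
scene 39 [280 229  24  20 391] [291.8797954  238.60102302]
scene 38 [297 210  23  19 344] [308.27034884 218.92151163]
scene 37 [313 192  22  18 304] [323.50986842 200.72368421]
scene 35 [327 176  22  16 279] [337.59139785 183.77060932]
[[0.4689 0.2308 0.0609]
 [0.479  0.1734 0.0608]
 [0.489  0.1161 0.0614]
 [0.499  0.0586 0.0618]
 [0.509  0.0013 0.0623]]
top [[0.4692 0.2303 0.066 ]
 [0.4793 0.1732 0.066 ]
 [0.4894 0.1162 0.066 ]
 [0.4993 0.059  0.066 ]
 [0.5093 0.0019 0.066 ]]
scene [[0.4655 0.2321 0.066 ]
 [0.4754 0.1752 0.066 ]
 [0.4856 0.1179 0.066 ]
 [0.4957 0.0607 0.066 ]
 [0.506  0.0034 0.066 ]]
9.915399468772808 0.058231435454189316
```

```bash
cat > go.py <<'E'
import sys
from h import *
from scipy.spatial.transform import Rotation as R
D=np.array([[.4685,.2307],[.4785,.1735],[.4886,.1164],[.4985,.0592],[.5085,.002]])  # dish 1..5
s=ctrl.get_state(); T=R.from_quat(s['tcp_rot'])
print(s['time'],s['eef_pos'].round(4),T.as_matrix()[:,0].round(3),s['contact_force'].round(2))
for i in range(5): print(i+1,(T.inv().apply(np.r_[D[i],.15]-s['eef_pos'])*1000).round(1))
E
python3 go.py
```

```text
0.8 [ 0.1643 -0.6547  0.2534] [ 0.97   0.243 -0.   ] [ 0.09 -0.25 -0.48]
1 [ 510.5 -784.8  103.3]
2 [ 506.3 -726.9  103.3]
3 [ 502.2 -669.   103.3]
4 [ 497.9 -611.1  103.3]
5 [ 493.7 -553.2  103.3]
```

Request:
send_rows(rows="0 0 4.2 494 -553 0 -1;0 0 4.2 494 -553 0 -1;0 0 4.2 494 -553 0 -1;0 0 4.2 494 -553 0 -1;0 0 4.2 494 -553 0 -1;0 0 4.2 494 -553 0 -1;0 0 4.2 494 -553 0 -1;0 0 4.2 494 -553 0 -1", grip_force=30)

```text
time: 1.8
eef_pos: [0.3973, -0.2102, 0.2538]
tcp_rot: [0.996, 0.086, 0.001, 0.001]
contact_force: [1.0, -0.9, 0.7]
opening: -0.002
finger_force: 0.0
```

```bash
python3 go.py
```

```text
1.8 [ 0.3973 -0.2102  0.2538] [0.985 0.171 0.001] [ 1.01 -0.92  0.72]
1 [ 145.5 -422.3  103.5]
2 [ 145.6 -364.2  103.6]
3 [ 145.8 -306.2  103.6]
4 [ 145.7 -248.2  103.7]
5 [ 145.8 -190.1  103.8]
```

Request:
send_rows(rows="0 0 0 146 -190 60 -1;0 0 0 146 -190 60 -1;0 0 0 146 -190 60 -1;0 0 0 146 -190 60 -1;0 0 0 146 -190 100 -1;0 0 0 146 -190 100 -1;0 0 0 146 -190 100 -1;0 0 0 146 -190 100 -1")

```text
time: 2.8
eef_pos: [0.5089, -0.0007, 0.1554]
tcp_rot: [0.996, 0.085, 0.002, 0.001]
contact_force: [-0.1, 0.5, 0.1]
opening: 0.0
finger_force: 0.0
```

```bash
python3 go.py; python3 -c "
from h import *
snap('wrist','w1.png'); snap('scene','s1.png')"
```

```text
2.8 [ 0.5089 -0.0007  0.1554] [0.985 0.17  0.003] [-0.1   0.53  0.14]
1 [  -0.5 -234.9    5.1]
2 [  -0.3 -176.8    5.2]
3 [-1.000e-01 -1.189e+02  5.200e+00]
4 [ -0.1 -60.8   5.3]
5 [ 0.  -2.7  5.4]
```

View pics/w1.png

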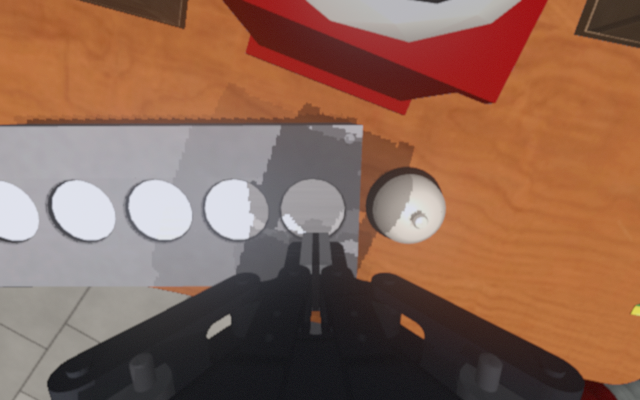

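The wrist view shows the shut fingertips at (316,240), just short of dish 5 at (313,208) because of parallax. The bell is at (408,208). I'll check the dish positions from this camera too.

```bash
python3 - <<'E'
from h import *
p=snap('wrist')
for q in [(313,208),(235.5,209.5),(160,210.5),(83,210.5)]: print(ray(p,q,.066).round(4))
E=np.array(p['extrinsics']); s=ctrl.get_state()
for z in (.066,.11): 
    c=E[:3,:3]@np.r_[s['eef_pos'][:2],s['eef_pos'][2]-.022]+E[:3,3]
print('tip px',c[0]/c[2]*p['fx']+p['cx'],c[1]/c[2]*p['fy']+p['cy'])
E
```

```text
[0.5092 0.0007 0.066 ]
[0.4979 0.0586 0.066 ]
[0.4873 0.1152 0.066 ]
[0.4772 0.1729 0.066 ]
tip px 314.0277980739208 248.25691787584984
```

Request:
send_rows(rows="0 0 0 0 -2 40 -1;0 0 0 0 -2 60 -1;0 0 0 0 -2 60 -1;0 0 0 0 -2 63 -1;0 0 0 0 -2 65 -1;0 0 0 0 -2 67 -1;0 0 0 0 -2 68 -1;0 0 0 0 -2 68 -1")

```text
time: 3.95
eef_pos: [0.5083, 0.0021, 0.0881]
tcp_rot: [0.996, 0.086, 0.0, 0.0]
contact_force: [-4.7, 0.2, 11.5]
opening: 0.004
finger_force: 5.9
```

Request:
send_rows(rows="0 0 0 0 0 1 -1;0 0 0 0 0 1 -1;0 0 0 0 0 1 -1")

```text
time: 4.32
eef_pos: [0.5084, 0.002, 0.088]
tcp_rot: [0.996, 0.086, -0.0, 0.0]
contact_force: [-8.7, 0.4, 17.0]
opening: 0.001
finger_force: 8.6
```

Dish 5 is rigid: 17 N and no movement. Next is dish 4.

Request:
send_rows(rows="0 0 0 0 0 -20 -1;0 0 0 0 -58 -20 -1;0 0 0 0 -58 -20 -1;0 0 0 0 -58 -20 -1;0 0 0 0 -58 -6 -1;0 0 0 0 -58 -2 -1;0 0 0 0 -58 0 -1;0 0 0 0 -58 0 -1")

```text
time: 5.32
eef_pos: [0.4973, 0.0591, 0.0838]
tcp_rot: [0.996, 0.086, -0.0, -0.0]
contact_force: [0.6, -1.1, -1.1]
opening: -0.001
finger_force: 0.0
```

Dish 4 gave way: the TCP is 4 mm lower at almost no force. Now I'll press it home.

Request:
send_rows(rows="0 0 0 0 0 1 -1;0 0 0 0 0 2 -1;0 0 0 0 0 3 -1;0 0 0 0 0 4 -1;0 0 0 0 0 4 -1;0 0 0 0 0 4 -1")

```text
time: 6.08
eef_pos: [0.4976, 0.0593, 0.081]
tcp_rot: [0.996, 0.086, -0.0, 0.0]
contact_force: [-2.8, -1.2, 5.9]
opening: -0.001
finger_force: 3.2
```

Request:
send_rows(rows="0 0 0 0 0 1 -1;0 0 0 0 0 2 -1;0 0 0 0 0 2 -1;0 0 0 0 0 2 -1")

```text
time: 6.58
eef_pos: [0.4977, 0.0593, 0.0809]
tcp_rot: [0.996, 0.086, -0.001, 0.0]
contact_force: [-8.2, -1.1, 17.4]
opening: 0.001
finger_force: 8.8
```

It's at the end of its travel: 17 N with no further movement. Now I'll lift straight up and look.

Request:
send_rows(rows="0 0 0 0 0 -20 -1;0 0 0 0 0 -70 -1;0 0 0 0 0 -120 -1;0 0 0 0 0 -170 -1;0 0 0 0 0 -170 -1;0 0 0 0 0 -170 -1;0 0 0 0 0 -170 -1")

```text
time: 7.45
eef_pos: [0.4966, 0.0595, 0.2461]
tcp_rot: [0.996, 0.086, -0.002, -0.0]
contact_force: [-0.1, -1.0, -0.7]
opening: 0.002
finger_force: 0.0
```

```bash
python3 - <<'E'
from h import *
p=snap('wrist','w2.png')
p=snap('scene','s2.png')
for t in ('cash_drawer','sprinkle_jar','price_stamp','call_bell'):
    print(t,[(np.round(towo(p,r['position']),3),round(r['p'],2)) for r in ctrl.look_for(p,t)[:1]])
a=cv2.imread('pics/scene0.png')[150:320,210:400];b=cv2.imread('pics/s2.png')[150:320,210:400]
cv2.imwrite('pics/c.png',cv2.resize(np.hstack([a,b]),None,fx=2,fy=2))
E
```

```text
cash_drawer [(array([0.413, 0.123, 0.014]), 0.86)]
sprinkle_jar [(array([0.483, 0.336, 0.073]), 0.78)]
price_stamp [(array([0.415, 0.315, 0.026]), 0.85)]
call_bell [(array([ 0.497, -0.083,  0.038]), 0.57)]
```

View pics/c.png

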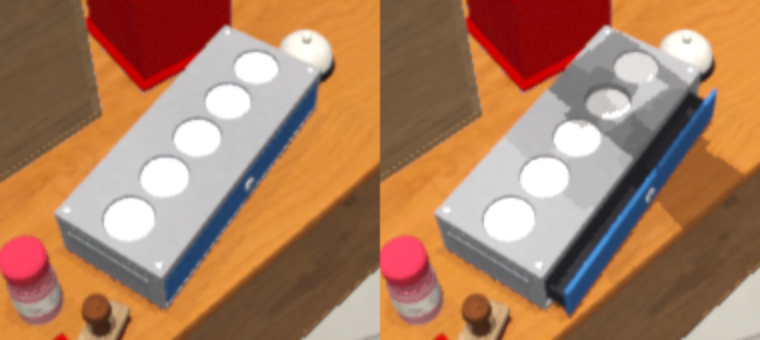

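View pics/w2.png

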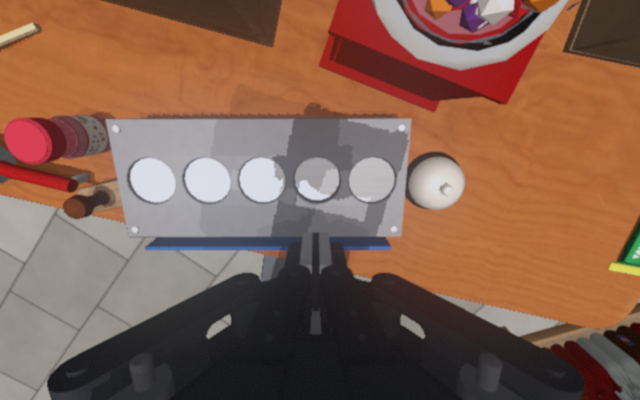

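The before/after crop shows the blue drawer front popped out, at about (640,200) in the right half. The wrist view shows it along row 243, with the jar, stamp and bell in their places and the hand well clear.

```bash
python3 -c "
from plant import ctrl
print(ctrl.sign_off())"
```

```text
the job is handed in; nothing more can be done
None
```

The catch was the second dish from the right (-y) end; I pressed it about 7 mm to its hard stop, the drawer popped out, the hand is clear, the jar, stamp and bell still stand where they were, and the job is handed in.

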